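# Hold the disc cutter's guide plate over its die block

## Robot

A 6-joint arm with a two-finger parallel gripper is mounted at the origin on a cart in front of the work surface, level with it; the furniture and walls round the work are solid. World frame = base frame: x ahead of the robot, y to its left, z up, the work surface at z = 0. Lengths are in mm, angles in rad, forces in N, time in s.
With the tool pointing down it reaches from about 350 to 725 mm from the base axis. Payload 4.3 kg.
Tool frame: the origin (TCP) lies at the very end of the fingers, on their centre line; the grasp point (between the pads) lies 19 mm behind it; z points along the fingers, x is the direction in which the jaws open and shut, and the axes are right-handed (so a half turn about z gives the same grasp; the last joint's range is limited). The gripper opens to 85 mm and grips with 20 to 120 N. Pads are 22 mm wide; open, the fingers measure 114 mm over their backs; the gripper's body (76 mm by 85 mm) begins 54 mm behind the grasp point. The pads swing forward as they close: fully open they stand 13 mm farther back than shut.
Start: joints at [-1.449, 0.377, 0.081, 1.274, 0, 1.46], TCP at [132.103, -559.657, 231.329] pointing down, gripper open.
Joint ranges: [-2.72, 2.72], [-0.84, 1.66], [-1.02, 1.22], [-1.77, 2.12], [-1.37, 1.28], [-3.14, 3.14]. Speed limits (rad/s): [2.57, 2.57, 3.14, 3.14, 3.14, 3.14].

## Interface

Orientations are given as a unit quaternion [x, y, z, w].
In Python, from plant import arm, eyes, order gives the robot as it stands.
- The arm moves only by the shell command python3 -m pendant 'ROWS'. ROWS is JSON, a list of rows, each a list of 3 entries, a list of its own where there are three numbers: the shift along the tool's x, y, z in m, then the turn, a rotation vector about the tool's x, y, z in degrees, then the finger opening in m, from 0 to 0.0854. A call has 1 to 20 rows; each row shifts and turns the commanded pose from where the row before left it, along the tool's axes as they then stand; what a row does not reach is not made up. A row lasts 1/8 s, in which the tool goes at most 62.5 mm and 10.7 degrees, less where a joint would pass 70% of its speed; a pose out of reach is approached as far as the arm can. A call is refused whole if a number of a shift passes 0.0625 or a number of a turn 10.7, either way. A call with a gripper value outside its range is refused whole. The fingers move at their own pace and stop on an object; the grip force is fixed at half the most. Time passes only in rows, so rows that do not move let the fingers close. It gives the time, the measured TCP pose, the force and the opening at its end, in the units of the state.
- arm.state(): the state, without advancing time (a new reading comes with each control period).
- eyes.read_camera(name): name is "scene" or "top" or "wrist"; returns the picture (400x640x3 uint8, blue, green, red); there is no depth.
- eyes.camera_model(name): a dict with "fovy" (degrees; the focal length in pixels is half the picture's height over the tangent of half this angle, whatever the lens; pixels are square), "cx", "cy" (the principal point, pixels), "R" (3x3) and "t" (3): a world point X has camera coordinates R X + t. Camera axes: x right, y down, z forward; pixel columns grow to the right and rows downward; lengths in mm; the calibration is good to about 2 mm. A picture is of the moment at which its call begins: read the wrist's pose just before it. camera_model takes no time and is no camera call; for the wrist camera it gives the pose at the moment of the call.
- order.hand_in(): hands the job in, once; it reports no verdict.
The state is a dict: "clock": time; "qpos": joint angles; "dq": joint speeds; "joint_torque": joint torques, N m; "tool_pos": TCP position; "ee_rot": TCP orientation; "wrist_force": force on the tool from outside, world axes, zero at the start; "wrist_torque": the same for the moment, N m; "finger_gap": finger opening in mm.
Only numpy, scipy, OpenCV 4.12 (cv2) and the standard library are available. Lean on these libraries where they do the work, as an engineer would, in place of code of your own. Each camera call takes 0.05 s, during which the arm holds its last target. There are 200 camera calls.

## Task

Get the disc cutter ready for me to load: slide the steel guide plate (the one with the row of graded holes) up out of its slot in the wooden stand and hold it level above the dark steel die block, about 15 mm clear of its top and the same way round (largest hole above largest hole), so that its four corner holes line up with the four threaded holes below and I can slip a copper blank underneath and start the screws. Finish still gripping it there, quite still, with nothing else carrying it. On the way never let it touch the die block, do not shift the block, leave the brass plate in its slot, and do not push or knock over the green bottle near the block or the white-capped vial.

Things in the scene. Friction and masses are not known exactly. Their poses are not given: they have to be found in the camera images.
- guide_plate_center (a point): Centre (half-way through the thickness) of the loose bright-steel guide plate, 100 x 56 x 8 mm, 0.2 to 0.4 kg; x along its length towards the largest hole, y across, z out of the upper face. Holes along the middle grow from 6 to 18 mm. At the start it lies in a bay of the stand, x up the slope. Grip it at mid-length across the 56 mm, along its z; over 25 mm is free beside and below both edges.
- plate_hole0 (a point): Guide plate: mouth, in the underside, of the 8 mm screw hole at plate x = -40, y = -18.5 mm (small-hole end), 4 mm below the plate's centre plane. The four screw holes lie at x = +-40, y = +-18.5 mm. Axes as the plate's.
- plate_hole3 (a point): Guide plate: mouth, in the underside, of the 8 mm screw hole at plate x = +40, y = +18.5 mm (large-hole end), 4 mm below the plate's centre plane. Axes as the plate's.
- die_block: Dark steel die block of the disc cutter, loose, 1.2 kg, 100 x 48 x 36 mm, on rubber feet on the bench. Origin at the centre of its underside; x along its length towards its largest hole, z up; top face at z = 36 mm. The same row of graded holes as the guide plate; 6 mm threaded holes at x = +-40, y = +-18.5 mm. Each long side stands 4 mm inside the plate's edge.
- block_hole0 (a point): Die block: mouth, in the top face, of the threaded hole at block x = -40, y = -18.5 mm (the small-hole end); plate_hole0 belongs above it.
- block_hole3 (a point): Die block: mouth, in the top face, of the threaded hole at block x = +40, y = +18.5 mm (the large-hole end); plate_hole3 belongs above it.
- plate_stand: Fixed beech stand, base 90 x 180 mm, 106 mm high with its plates; origin at the centre of its underside, front to -x, bays at y = +-46 mm. In each a plate rests on a 28 mm wide rib rising to +x at 40 degrees from the bench; its lowest 24 mm sit in a slot 11 mm high, 60 mm wide, behind a 5 mm lip, so it comes out only by sliding up the slope 25 mm or more. Seated plate centre: x = 6, z = 71 mm.
- brass_plate_center (a point): Centre of the loose brass plate in the other bay (100 x 56 x 8 mm, one large rectangular opening in the middle and an 8 mm hole at each end); it stays there. Axes as the guide plate's.
- flux_bottle_center (a point): Centre, 45 mm up, of a loose green dropper bottle, 33 mm in diameter and 90 mm tall, standing behind the die block; leave it. Overhead: a black lamp tube runs level from left to right across the bench at x = 0.64 m (y -0.3 to 0.43 m), its underside 0.53 m up; keep the wrist below it or nearer the robot.
- vial_center (a point): Centre, 27 mm up, of a loose clear vial with a white cap, 37 mm in diameter and 55 mm tall, standing beyond the stand's back; leave it. Overhead: a lamp shade hangs over x 0.22 to 0.46, y 0.22 to 0.43 m, its rim 0.6 m up; keep the elbow clear of it.

How it is judged:
By the outcome, as a careful person would: the job done as asked, in the order asked, and still so for the second after the job is handed in, while the arm keeps its last pose, push and grip.
It also fails if it takes over 45 s, if anything falls off the work surface, if the arm or the gripper's body presses on something with over 40 N, if the wrist force passes 120 N, or if a joint passes its speed limit or range.

## Working session

There is one attempt and no reset: what is moved stays moved. The work goes in short steps, Python scripts to look and compute and a shell command to move; the robot and the scene stay as the last step left them, time stands still between calls to the robot, and variables do not carry over. Pictures are saved under pics/ and viewed, about 8 in all and at most 12, crops included, and the job is handed in when it is done.

```bash
mkdir -p pics; ls; python3 - <<'E'
from plant import arm, eyes, order
import cv2
print(arm.state())
for n in ("scene","top"):
    cv2.imwrite(f"pics/{n}0.png",eyes.read_camera(n)); m=eyes.camera_model(n); print(n,m)
E
```

```text
pics
{'clock': 0.0, 'qpos': array([-1.44928177e+00,  3.78046507e-01,  7.96107803e-02,  1.27441777e+00,
       -4.89330737e-06,  1.46047490e+00]), 'dq': array([ 8.38998853e-04, -2.25397723e-05, -1.06986105e-03,  1.10163429e-03,
       -4.71706243e-04,  4.65924384e-04]), 'joint_torque': array([-5.07806963e-04, -4.63605702e+01,  2.69873983e+01,  2.08111253e-02,
       -6.71437988e-05, -3.93688325e-06]), 'tool_pos': array([ 132.02525198, -558.94758906,  230.36449296]), 'ee_rot': array([ 7.84143952e-01, -6.20578121e-01, -7.33098049e-04, -7.21497081e-04]), 'wrist_force': array([ 0.37313602, -1.13583567, -0.60266866]), 'wrist_torque': array([ 0.00271452, -0.00340116, -0.03203282]), 'finger_gap': 85.51896892512895}
scene {'fovy': 52.951359195523594, 'cx': 324.1522185839014, 'cy': 198.18209913616994, 'R': array([[ 0.91149247, -0.41106355,  0.01443023],
       [-0.30214132, -0.6929486 , -0.65462421],
       [ 0.27909156,  0.59232507, -0.75581672]]), 't': array([-526.1694988 ,  254.77180721,  885.27422666])}
top {'fovy': 55.89525245561026, 'cx': 321.2869785822135, 'cy': 193.41055645321086, 'R': array([[ 0.00712593, -0.99995631,  0.0060496 ],
       [-0.98145949, -0.00815265, -0.19149623],
       [ 0.19153719, -0.00457285, -0.9814747 ]]), 't': array([  16.15002358,  588.47805063, 1250.37350773])}
```

View pics/scene0.png

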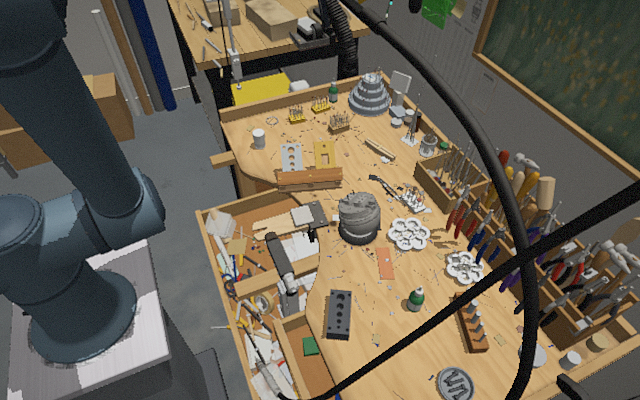

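View pics/top0.png

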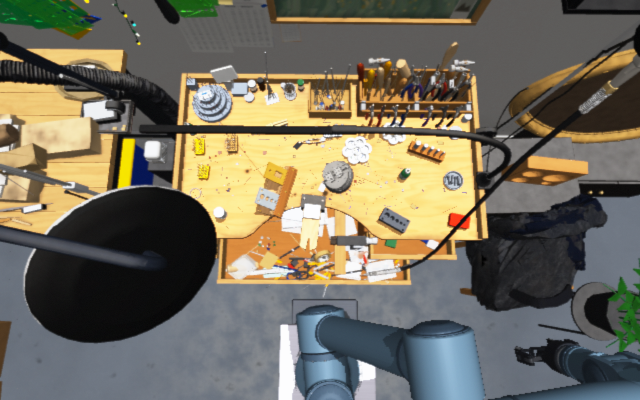

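```bash
cat > h.py <<'E'
import numpy as np, cv2
from plant import arm, eyes, order
from scipy.spatial.transform import Rotation as Ro
def K(m):
    f=200/np.tan(np.radians(m['fovy']/2)); return np.array([[f,0,m['cx']],[0,f,m['cy']],[0,0,1]])
def P(m): return K(m)@np.c_[m['R'],m['t']]
def proj(m,X):
    X=np.atleast_2d(X); c=(P(m)@np.c_[X,np.ones(len(X))].T).T; return c[:,:2]/c[:,2:]
def tri(ms,uvs):
    A=[]
    for m,(u,v) in zip(ms,uvs):
        p=P(m); A+=[u*p[2]-p[0],v*p[2]-p[1]]
    A=[a/np.linalg.norm(a[:3]) for a in A]
    A=np.array(A); return np.linalg.lstsq(A[:,:3],-A[:,3],rcond=None)[0]
def onz(m,uv,z):
    d=m['R'].T@np.linalg.solve(K(m),[*uv,1]); c=-m['R'].T@m['t']; return c+d*(z-c[2])/d[2]
E
python3 - <<'E'
from h import *
s,t=eyes.camera_model('scene'),eyes.camera_model('top')
for n,a,b in [('plate',(291,157),(268,198)),('brass',(324,153),(281,172)),('block',(339,314),(394,219)),('bottle',(416,299),(404,174)),('vial',(258,138),(220,213))]:
    print(n,tri([s,t],[a,b]).round(0))
a=cv2.imread('pics/scene0.png');b=cv2.imread('pics/top0.png')
f=lambda i,x,y,w,h,k:cv2.resize(i[y:y+h,x:x+w],None,fx=k,fy=k,interpolation=cv2.INTER_CUBIC)
# left: scene stand, block ; right: top
o=np.vstack([np.hstack([f(a,240,120,110,75,3.6),f(b,205,145,110,75,3.6)]),np.hstack([f(a,310,270,110,80,3.6),f(b,350,165,110,80,3.6)])])
print(o.shape);cv2.imwrite('pics/crop1.png',o)
E
```

```text
plate [566. 200.  87.]
brass [648. 157. 109.]
block [ 506. -236.   22.]
bottle [ 670. -276.   31.]
vial [522. 373.  33.]
(558, 792, 3)
```

View pics/crop1.png

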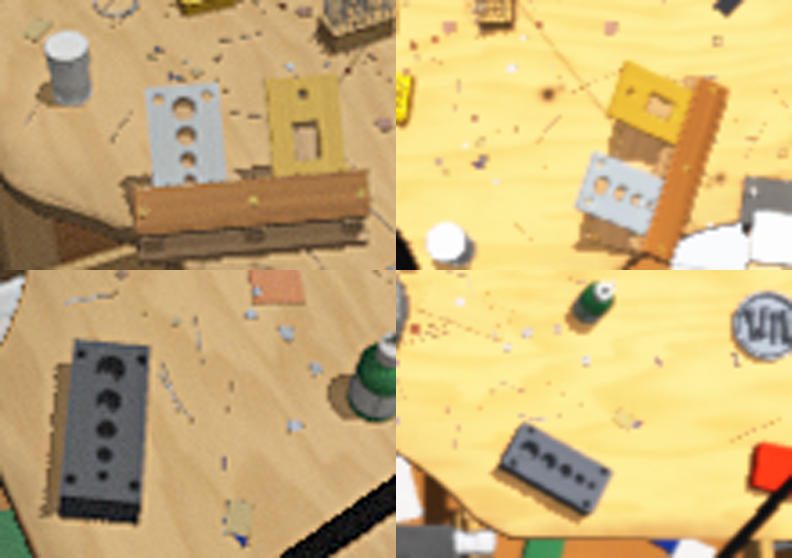

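Scene and top show the guide plate in the stand's nearer-left bay (scene ≈291,157; top ≈268,198), brass beside it, block at scene (339,314)/top (394,219) with its large hole pointing away, bottle and vial standing well off. Next I need the wrist-camera geometry and coarse angles.

```bash
cat >> h.py <<'E'
def tool():
    s=arm.state(); return s['tool_pos'],Ro.from_quat(s['ee_rot']).as_matrix()
def plan(T0,T1,n):
    """rows (mm->m, deg) straight line + constant turn"""
    p,R=T0[0].copy(),T0[1].copy(); d=Ro.from_matrix(R.T@T1[1]).as_rotvec(degrees=True)/n
    d=d.round(1)
    out=[]
    for i in range(n):
        tgt=T0[0]+(T1[0]-T0[0])*(i+1)/n
        sh=(R.T@(tgt-p)).round(0); out.append([list((sh/1000).round(4)),list(d)])
        p=p+R@sh; R=R@Ro.from_rotvec(d,degrees=True).as_matrix()
    for o in out: print(str(o).replace(' ','').replace('np.float64(','').replace(')',''))
    print('resid mm',(T1[0]-p).round(1),'deg',Ro.from_matrix(R.T@T1[1]).as_rotvec(degrees=True).round(1))
def frame(zt,xt):
    z=np.array(zt,float);z/=np.linalg.norm(z);x=np.array(xt,float);x-=z*(x@z);x/=np.linalg.norm(x)
    return np.c_[x,np.cross(z,x),z]
E
python3 - <<'E'
from h import *
s,t,w=[eyes.camera_model(n) for n in('scene','top','wrist')]
p,R=tool(); Rw=w['R'];c=-Rw.T@w['t']
print('fovy',w['fovy'],w['cx'],w['cy'],'cam in tool',(R.T@(c-p)).round(1),'\naxes in tool\n',(R.T@Rw.T).round(3))
S=lambda u,v,x0,y0,v0:(x0+u/3.6,y0+(v-v0)/3.6)
def both(L): 
    return np.array([tri([s,t],l) for l in L]).round(1)
# block holes: (+,+)?,...
B=[(S(82,354,310,270,270),S(526-396,432,350,165,270)),(S(142,360,310,270,270),None)]
for uv in [(82,354),(142,360),(70,480),(134,487)]: print(onz(s,S(*uv,310,270,270),36).round(1))
for uv in [(527-396,432),(509-396,459),(603-396,470),(583-396,505)]: print('top',onz(t,S(*uv,350,165,270),36).round(1))
# stand lip line (top), guess z=70
for uv in [(725-396,88),(655-396,250)]: print('lip',onz(t,S(*uv,205,145,0),60).round(1))
for uv in [(597-396,157),(582-396,208)]: print('plate top edge',onz(t,S(*uv,205,145,0),106).round(1))
E
```

```text
fovy 67.13008972833043 318.28175653754033 197.99250237875137 cam in tool [   0.6  -81.1 -141.8] 
axes in tool
 [[ 1.     0.     0.   ]
 [-0.     0.948  0.319]
 [-0.    -0.319  0.948]]
[ 510.9 -192.3   36. ]
[ 542.8 -210.8   36. ]
[ 470.7 -261.8   36. ]
[ 502.6 -280.5   36. ]
top [ 535.2 -207.5   36. ]
top [ 508.6 -189.4   36. ]
top [ 498.7 -280.1   36. ]
top [ 464.7 -259.6   36. ]
lip [672.5 108.5  60. ]
lip [513.2 171.8  60. ]
plate top edge [593.4 222.9 106. ]
plate top edge [545.3 234.9 106. ]
```

```bash
python3 - <<'E'
from h import *
plan(tool(),(np.array([504,-235,160.]),frame([0,0,-1],[np.cos(-np.pi/6),np.sin(-np.pi/6),0])),10)
E
```

```text
[[-0.023,-0.044,0.007],[-0.0,0.0,-4.7]]
[[-0.019,-0.045,0.007],[-0.0,0.0,-4.7]]
[[-0.016,-0.047,0.007],[-0.0,0.0,-4.7]]
[[-0.012,-0.048,0.007],[-0.0,0.0,-4.7]]
[[-0.007,-0.048,0.007],[-0.0,0.0,-4.7]]
[[-0.004,-0.05,0.008],[-0.0,0.0,-4.7]]
[[0.0,-0.049,0.007],[-0.0,0.0,-4.7]]
[[0.005,-0.049,0.007],[-0.0,0.0,-4.7]]
[[0.008,-0.049,0.007],[-0.0,0.0,-4.7]]
[[0.013,-0.047,0.007],[-0.0,0.0,-4.7]]
resid mm [-0.   0.5  0. ] deg [-0.1  0.1  0.3]
```

```bash
python3 -m pendant '[[[-0.023,-0.044,0.007],[0,0,-4.7],0.085],[[-0.019,-0.045,0.007],[0,0,-4.7],0.085],[[-0.016,-0.047,0.007],[0,0,-4.7],0.085],[[-0.012,-0.048,0.007],[0,0,-4.7],0.085],[[-0.007,-0.048,0.007],[0,0,-4.7],0.085],[[-0.004,-0.05,0.008],[0,0,-4.7],0.085],[[0,-0.049,0.007],[0,0,-4.7],0.085],[[0.005,-0.049,0.007],[0,0,-4.7],0.085],[[0.008,-0.049,0.007],[0,0,-4.7],0.085],[[0.013,-0.047,0.007],[0,0,-4.7],0.085],[[0,0,0],[0,0,0],0.085],[[0,0,0],[0,0,0],0.085]]'
python3 - <<'E'
from h import *
import pickle
m=eyes.camera_model('wrist');i=eyes.read_camera('wrist');s=arm.state();print(s['tool_pos'],s['ee_rot'],s['qpos'].round(3))
cv2.imwrite('pics/w1.png',i);pickle.dump(m,open('w1.pkl','wb'))
E
```

```text
clock: 1.6
tool_pos: [503.6, -236.3, 159.9]
ee_rot: [0.967, -0.257, -0.001, 0.0]
wrist_force: [-0.9, -0.1, -0.1]
finger_gap: 84.8
[ 503.34974359 -236.77493437  160.16547802] [ 9.66399055e-01 -2.57046062e-01 -3.98165145e-04  1.72800908e-04] [-5.530e-01  3.700e-01 -1.170e-01  1.085e+00 -1.000e-03  1.537e+00]
```

View pics/w1.png

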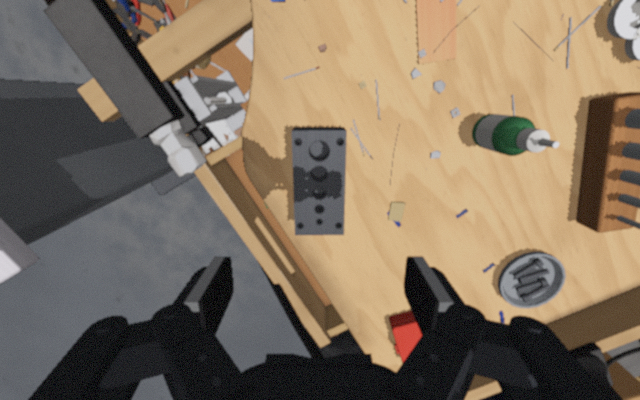

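Wrist view shows the block at (319,182) with its largest hole up-image and corner holes near (298,142), (341,142), (298,226), (341,226). The bottle at (505,133) is clear. I'll take a second view from about 100 mm to the side.

```bash
python3 -m pendant '[[[-0.05,0,-0.01],[0,0,0],0.085],[[-0.05,0,-0.01],[0,0,0],0.085],[[0,0,0],[0,0,0],0.085],[[0,0,0],[0,0,0],0.085],[[0,0,0],[0,0,0],0.085]]'
cat > blk.py <<'E'
from h import *
import pickle
from scipy.optimize import least_squares
XY=np.array([[x,y] for x in(-40,40) for y in(-18.5,18.5)])
def blk(p,z=None): # x,y,z,yaw
    c,s=np.cos(p[3]),np.sin(p[3]); return np.c_[p[0]+c*XY[:,0]-s*XY[:,1],p[1]+s*XY[:,0]+c*XY[:,1],np.full(4,p[2])]
def dark(img,uv,r=5):
    g=cv2.cvtColor(img,cv2.COLOR_BGR2GRAY).astype(float);u,v=uv
    for _ in range(4):
        k=cv2.getRectSubPix(g.astype(np.float32),(2*r+1,2*r+1),(float(u),float(v)));w=np.clip(np.median(k)-8-k,0,None)
        yy,xx=np.mgrid[-r:r+1,-r:r+1]; 
        if w.sum()<5: return None
        u+=(w*xx).sum()/w.sum();v+=(w*yy).sum()/w.sum()
    return np.array([u,v])
def fit(views,p0,r=5): # list of (m,img)
    p=np.array(p0,float)
    for it in range(3):
        obs=[]
        for m,img in views:
            for k,q in enumerate(proj(m,blk(p))):
                d=dark(img,q,r)
                if d is not None and np.linalg.norm(d-q)<9: obs.append((m,k,d))
        f=lambda x:np.concatenate([proj(m,blk(x)[k])[0]-d for m,k,d in obs])
        p=least_squares(f,p,loss='soft_l1',x_scale=[1,1,1,.01]).x
    return p,f(p).reshape(-1,2).round(2),len(obs)
E
python3 - <<'E'
from blk import *
m=eyes.camera_model('wrist');i=eyes.read_camera('wrist')
cv2.imwrite('pics/w2.png',i);pickle.dump(m,open('w2.pkl','wb'))
w1=(pickle.load(open('w1.pkl','rb')),cv2.imread('pics/w1.png'))
p0=[505,-236,36,np.radians(60)]
print(proj(w1[0],blk(p0)).round(1))
for v in ([w1],[(m,i)],[w1,(m,i)]):
    r=fit(v,p0); print(r[0].round(2),np.degrees(r[0][3]).round(2),r[2],'\n',r[1].tolist())
s,t=eyes.camera_model('scene'),eyes.camera_model('top')
print(proj(s,blk(r[0])).round(1).tolist(),proj(t,blk(r[0])).round(1).tolist())
E
```

```text
clock: 2.28
tool_pos: [418.2, -187.9, 180.5]
ee_rot: [0.966, -0.257, 0.001, 0.0]
wrist_force: [-0.1, -0.6, 0.3]
finger_gap: 85.0
[[338.9 228.2]
 [300.5 228. ]
 [341.3 144.8]
 [299.2 144.6]]
[ 505.26 -233.64   34.34    1.06] 60.46 4 
 [[-0.03, 0.13], [0.08, -0.02], [-0.19, -0.03], [0.15, -0.08]]
[ 505.02 -232.89   35.18    1.05] 59.92 4 
 [[-0.79, 0.15], [1.07, 0.18], [-0.05, 0.02], [-0.05, -0.33]]
[ 505.32 -233.48   34.47    1.05] 60.34 8 
 [[-0.14, 0.07], [-0.05, -0.15], [-0.12, -0.15], [0.19, -0.29], [-0.25, 0.09], [0.64, 0.21], [-0.12, 0.16], [-0.04, 0.11]]
[[346.1, 329.4], [328.3, 327.7], [348.2, 294.5], [331.5, 292.9]] [[406.6, 219.8], [401.7, 228.9], [386.4, 208.4], [381.4, 217.4]]
```

Block fit is good: centre (505.3, −233.5), top ≈34.5 to 36, yaw 60.3°. Next I'll plan the move to a view of the plate, tilted 40°.

```bash
cat >> h.py <<'E'
def grasp(yaw,tilt):
    y,t=np.radians([yaw,tilt]); return frame([np.cos(y)*np.sin(t),np.sin(y)*np.sin(t),-np.cos(t)],[np.sin(y),-np.cos(y),0])
E
python3 - <<'E'
from h import *
R=grasp(68,40);T=tool()
plan(T,(np.array([566,195,80.])-120*R[:,2],R),9)
E
```

```text
[[-0.006,-0.037,0.001],[4.4,-0.3,-0.8]]
[[-0.005,-0.036,0.004],[4.4,-0.3,-0.8]]
[[-0.004,-0.036,0.006],[4.4,-0.3,-0.8]]
[[-0.005,-0.036,0.01],[4.4,-0.3,-0.8]]
[[-0.003,-0.035,0.012],[4.4,-0.3,-0.8]]
[[-0.003,-0.034,0.014],[4.4,-0.3,-0.8]]
[[-0.003,-0.032,0.018],[4.4,-0.3,-0.8]]
[[-0.001,-0.031,0.019],[4.4,-0.3,-0.8]]
[[-0.002,-0.03,0.023],[4.4,-0.3,-0.8]]
resid mm [ 0.1 -0.3  0.4] deg [ 0.4 -0.1 -0.2]
```

```bash
python3 -m pendant '[[[-0.006,-0.037,0.001],[4.4,-0.3,-0.8],0.085],[[-0.005,-0.036,0.004],[4.4,-0.3,-0.8],0.085],[[-0.004,-0.036,0.006],[4.4,-0.3,-0.8],0.085],[[-0.005,-0.036,0.01],[4.4,-0.3,-0.8],0.085],[[-0.003,-0.035,0.012],[4.4,-0.3,-0.8],0.085],[[-0.003,-0.034,0.014],[4.4,-0.3,-0.8],0.085],[[-0.003,-0.032,0.018],[4.4,-0.3,-0.8],0.085],[[-0.001,-0.031,0.019],[4.4,-0.3,-0.8],0.085],[[-0.002,-0.03,0.023],[4.4,-0.3,-0.8],0.085],[[0,0,0],[0,0,0],0.085],[[0,0,0],[0,0,0],0.085]]'
python3 - <<'E'
from h import *
import pickle
m=eyes.camera_model('wrist');i=eyes.read_camera('wrist');s=arm.state();print(s['tool_pos'],s['qpos'].round(3))
cv2.imwrite('pics/w3.png',i);pickle.dump(m,open('w3.pkl','wb'))
E
```

```text
clock: 3.7
tool_pos: [536.2, 124.3, 171.4]
ee_rot: [0.923, -0.181, 0.064, -0.333]
wrist_force: [-0.3, 0.5, 0.6]
finger_gap: 84.9
[536.41377997 124.05487892 171.66947586] [-0.264  0.223 -0.492  0.755  0.685  1.731]
```

View pics/w3.png

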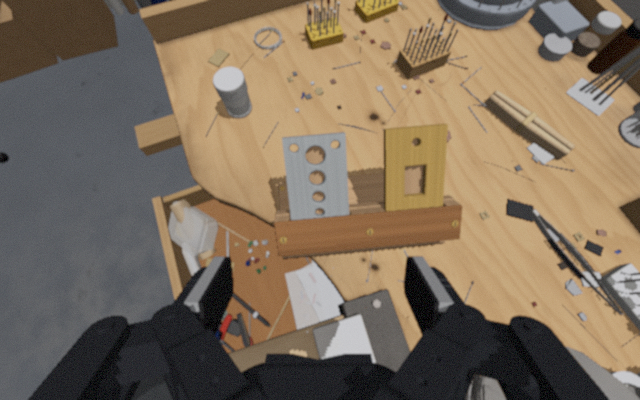

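The plate is at (317,177) with its large-hole end at the top, brass at (415,167) and the vial at (232,92). I'll take a second view displaced −80 mm in tool x, plus a crop of both.

```bash
python3 -m pendant '[[[-0.04,0,0],[0,0,0],0.085],[[-0.04,0,0],[0,0,0],0.085],[[0,0,0],[0,0,0],0.085],[[0,0,0],[0,0,0],0.085]]'
python3 - <<'E'
from h import *
import pickle
m=eyes.camera_model('wrist');i=eyes.read_camera('wrist');s=arm.state();print(s['tool_pos'],s['qpos'].round(3))
cv2.imwrite('pics/w4.png',i);pickle.dump(m,open('w4.pkl','wb'))
a=cv2.imread('pics/w3.png')
b,c=proj(pickle.load(open('w3.pkl','rb')),[560,190,80])[0].astype(int);d,e=proj(m,[560,190,80])[0].astype(int)
f=lambda i,x,y:cv2.resize(i[y-60:y+60,x-50:x+50],None,fx=4,fy=4,interpolation=cv2.INTER_CUBIC)
print(b-50,c-60,d-50,e-60)
cv2.imwrite('pics/crop2.png',np.hstack([f(a,b,c),f(i,d,e)]))
E
```

```text
clock: 4.25
tool_pos: [463.2, 154.2, 172.5]
ee_rot: [0.923, -0.181, 0.066, -0.333]
wrist_force: [0.8, 0.1, -0.4]
finger_gap: 85.1
[463.66113484 154.13612745 172.53705771] [-0.239  0.073 -0.674  0.699  0.683  1.764]
265 136 352 137
```

View pics/crop2.png

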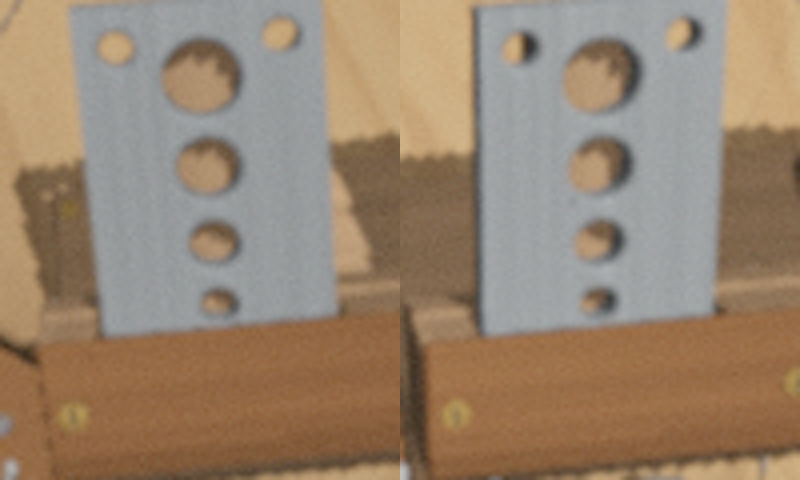

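```bash
cat > pl.py <<'E'
from h import *
import pickle
from scipy.optimize import least_squares
M=[pickle.load(open(f'w{k}.pkl','rb')) for k in(3,4)]
O=[np.array([265,136]),np.array([352,137])]
# (view,x or None,y,px,py in crop)
D=[(0,40,18.5,116,47),(0,40,-18.5,281,33),(0,50,28,70,6),(0,None,28,103,335),(0,None,-28,338,316),(0,None,28,86,170),(0,None,-28,331,170),
(1,40,18.5,120,48),(1,40,-18.5,284,33),(1,50,28,75,7),(1,None,28,82,334),(1,None,-28,313,313),(1,None,28,78,170),(1,None,-28,320,170)]
H=[((201,76),(202,75)),((208,165),(200,164)),((214,241),(199,241)),((219,301),(199,301))]
for a in range(4):
    for v in(0,1): D.append((v,('h',a),0,*H[a][v]))
def pose(p):
    R=grasp(np.degrees(p[3]),np.degrees(p[4])); Rp=np.c_[-R[:,1]*1,-R[:,0],-R[:,2]] # plate x = up slope
    return p[:3],Rp
nf=sum(d[1] is None for d in D)
def res(q):
    c,Rp=pose(q);r=[];j=0
    for v,x,y,u,w in D:
        if x is None: x=q[9+j];j+=1
        elif isinstance(x,tuple): x=q[5+x[1]]
        r.append(proj(M[v],c+Rp@[x,y,4])[0]-(O[v]+np.array([u,w])/4))
    return np.concatenate(r+[[(np.degrees(q[4])-40)/1]])
q0=np.r_[560,195,75,np.radians(66),np.radians(40),30,10,-5,-18,np.zeros(nf)]
s=least_squares(res,q0,x_scale=np.r_[5,5,5,.05,.05,np.ones(4+nf)*5])
if __name__=='__main__':
    print(s.x[:3].round(1),np.degrees(s.x[3:5]).round(2),s.x[5:].round(1));print(np.abs(s.fun).max(),s.fun.round(2).tolist())
    J=np.linalg.inv(s.jac.T@s.jac)*.1;print('sd',np.sqrt(np.diag(J))[:5])
    c,Rp=pose(s.x);print(Rp.round(3));sc=eyes.camera_model('scene');print(proj(sc,[c+Rp@[40,18.5,4],c+Rp@[40,-18.5,4]]).round(1))
E
python3 pl.py
```

```text
[566.4 201.1  70.2] [73.34 39.7 ] [ 32.1  11.4  -7.3 -22.5 -28.3 -29.   12.7   7.6 -28.4 -28.5  12.6   7.5]
0.6579974758543017 [-0.16, 0.19, -0.01, 0.15, -0.64, -0.02, 0.43, -0.05, -0.4, 0.02, 0.01, -0.0, -0.33, 0.02, 0.14, -0.11, -0.07, 0.15, 0.66, -0.28, 0.33, -0.01, -0.33, -0.02, 0.62, -0.01, -0.36, -0.02, 0.03, -0.09, -0.05, 0.09, 0.05, -0.04, 0.1, 0.04, 0.08, 0.13, 0.05, -0.13, 0.02, 0.16, -0.18, -0.17, -0.3]
sd [0.13941082 0.20172476 0.33165058 0.00289844 0.00503201]
[[ 0.221 -0.958 -0.183]
 [ 0.737  0.287 -0.612]
 [ 0.639 -0.     0.769]]
[[283.  147.3]
 [296.4 146.3]]
```

Plate fit: centre (566.4, 201.1, 70.2), yaw 73.3°, slope 39.7°, with residuals ≤0.7 px and z close to the stated 71. Planning the grasp.

```bash
python3 - <<'E'
from h import *
R=grasp(73.3,40);c=np.array([566.4,201.1,70.5]);T=tool()
g=c+21*R[:,2]; print('grasp TCP',g.round(1))
plan(T,(g-60*R[:,2],R),4)
E
```

```text
grasp TCP [570.3 214.   54.4]
[[0.02,0.0,0.023],[0.1,-0.9,-1.1]]
[[0.02,0.001,0.023],[0.1,-0.9,-1.1]]
[[0.021,0.002,0.022],[0.1,-0.9,-1.1]]
[[0.021,0.002,0.022],[0.1,-0.9,-1.1]]
resid mm [-0.1  0.6  0.1] deg [-0.1  0.   0.2]
```

```bash
python3 -m pendant '[[[0.02,0,0.023],[0.1,-0.9,-1.1],0.075],[[0.02,0.001,0.023],[0.1,-0.9,-1.1],0.075],[[0.021,0.002,0.022],[0.1,-0.9,-1.1],0.075],[[0.021,0.002,0.022],[0.1,-0.9,-1.1],0.075],[[0,0,0],[0,0,0],0.075],[[0,0,0],[0,0,0],0.075],[[0,0,0],[0,0,0],0.075]]'
python3 - <<'E'
from h import *
R=grasp(73.3,40);c=np.array([566.4,201.1,70.5]);T=tool();print(T[0])
g=c+21*R[:,2]; plan(T,(g,R),5)
E
```

```text
clock: 5.18
tool_pos: [557.1, 177.2, 99.9]
ee_rot: [0.93, -0.135, 0.049, -0.339]
wrist_force: [-0.7, -0.0, 0.3]
finger_gap: 75.4
[557.13309598 177.22523676  99.93094913]
[[0.0,-0.0,0.012],[-0.0,0.0,0.0]]
[[0.001,-0.0,0.012],[-0.0,0.0,0.0]]
[[0.0,-0.0,0.012],[-0.0,0.0,0.0]]
[[0.001,-0.0,0.012],[-0.0,0.0,0.0]]
[[0.0,-0.001,0.012],[-0.0,0.0,0.0]]
resid mm [ 0.  -0.4 -0.2] deg [-0.1  0.1  0.1]
```

```bash
python3 -m pendant '[[[0,0,0.012],[0,0,0],0.075],[[0.001,0,0.012],[0,0,0],0.075],[[0,0,0.012],[0,0,0],0.075],[[0.001,0,0.012],[0,0,0],0.075],[[0,-0.001,0.012],[0,0,0],0.075],[[0,0,0],[0,0,0],0.075],[[0,0,0],[0,0,0],0.04],[[0,0,0],[0,0,0],0.04],[[0,0,0],[0,0,0],0.04],[[0,0,0],[0,0,0],0.04],[[0,0,0],[0,0,0],0.04],[[0,0,0],[0,0,0],0.04],[[0,0,0],[0,0,0],0.04]]'
python3 - <<'E'
from h import *
import pickle
m=eyes.camera_model('wrist');i=eyes.read_camera('wrist');s=arm.state();print(s['tool_pos'],s['wrist_force'],s['wrist_torque'],s['finger_gap'])
cv2.imwrite('pics/w5.png',i);pickle.dump(m,open('w5.pkl','wb'))
E
```

```text
clock: 6.8
tool_pos: [570.5, 214.4, 54.4]
ee_rot: [0.93, -0.135, 0.049, -0.339]
wrist_force: [-3.6, -4.1, 5.4]
finger_gap: 54.3
[570.52065634 214.42244505  54.39642558] [-4.03521258 -4.08336709  5.11623755] [-0.44593159  0.4936188   0.18501421] 54.34999424177272
```

View pics/w5.png

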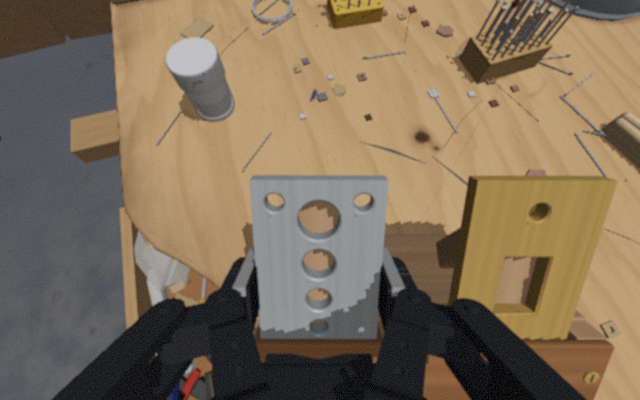

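Wrist view: fingers sit on both edges of the plate at mid-length (≈(318,260)), the gap has stopped at 54 mm, and brass and vial are untouched. Now a slow slide up the slope.

```bash
python3 -m pendant '[[[0,-0.002,-0.0007],[0,0,0],0.04],[[0,-0.004,-0.0003],[0,0,0],0.04],[[0,-0.004,0],[0,0,0],0.04],[[0,0,0],[0,0,0],0.04]]' && python3 -m pendant '[[[0,-0.005,0],[0,0,0],0.04],[[0,-0.006,0],[0,0,0],0.04],[[0,-0.006,0],[0,0,0],0.04],[[0,-0.006,0],[0,0,0],0.04],[[0,0,0],[0,0,0],0.04]]'
```

```text
clock: 7.35
tool_pos: [572.5, 221.8, 61.3]
ee_rot: [0.93, -0.135, 0.049, -0.339]
wrist_force: [-0.0, -0.9, -3.0]
finger_gap: 54.4
clock: 7.98
tool_pos: [577.8, 238.7, 76.5]
ee_rot: [0.93, -0.134, 0.049, -0.339]
wrist_force: [1.5, 1.1, -3.1]
finger_gap: 55.0
```

```bash
python3 -m pendant '[[[0,-0.006,0],[0,0,0],0.04],[[0,-0.008,-0.002],[0,0,0],0.04],[[0,-0.02,-0.024],[0,0,0],0.04],[[0,-0.032,-0.038],[0,0,0],0.04],[[0,-0.026,-0.031],[0,0,0],0.04],[[0,0,0],[0,0,0],0.04],[[0,0,0],[0,0,0],0.04]]'
python3 - <<'E'
from h import *
plan(tool(),(np.array([505,-233,170.]),grasp(60.3,0.001)),14)
E
```

```text
clock: 8.85
tool_pos: [579.4, 247.1, 206.7]
ee_rot: [0.93, -0.135, 0.048, -0.339]
wrist_force: [-0.7, -0.0, -3.3]
finger_gap: 54.5
[[0.005,0.028,-0.02],[-2.8,0.3,0.9]]
[[0.005,0.029,-0.019],[-2.8,0.3,0.9]]
[[0.006,0.03,-0.017],[-2.8,0.3,0.9]]
[[0.006,0.03,-0.016],[-2.8,0.3,0.9]]
[[0.007,0.031,-0.014],[-2.8,0.3,0.9]]
[[0.007,0.032,-0.013],[-2.8,0.3,0.9]]
[[0.008,0.032,-0.011],[-2.8,0.3,0.9]]
[[0.009,0.032,-0.009],[-2.8,0.3,0.9]]
[[0.009,0.033,-0.008],[-2.8,0.3,0.9]]
[[0.01,0.032,-0.006],[-2.8,0.3,0.9]]
[[0.01,0.033,-0.004],[-2.8,0.3,0.9]]
[[0.011,0.033,-0.003],[-2.8,0.3,0.9]]
[[0.011,0.033,-0.001],[-2.8,0.3,0.9]]
[[0.012,0.033,0.0],[-2.8,0.3,0.9]]
resid mm [-0.4  0.1 -0.3] deg [-0.6  0.5  0.2]
```

```bash
python3 -m pendant '[[[0.005,0.028,-0.02],[-2.8,0.3,0.9],0.04],[[0.005,0.029,-0.019],[-2.8,0.3,0.9],0.04],[[0.006,0.03,-0.017],[-2.8,0.3,0.9],0.04],[[0.006,0.03,-0.016],[-2.8,0.3,0.9],0.04],[[0.007,0.031,-0.014],[-2.8,0.3,0.9],0.04],[[0.007,0.032,-0.013],[-2.8,0.3,0.9],0.04],[[0.008,0.032,-0.011],[-2.8,0.3,0.9],0.04],[[0.009,0.032,-0.009],[-2.8,0.3,0.9],0.04],[[0.009,0.033,-0.008],[-2.8,0.3,0.9],0.04],[[0.01,0.032,-0.006],[-2.8,0.3,0.9],0.04],[[0.01,0.033,-0.004],[-2.8,0.3,0.9],0.04],[[0.011,0.033,-0.003],[-2.8,0.3,0.9],0.04],[[0.011,0.033,-0.001],[-2.8,0.3,0.9],0.04],[[0.012,0.033,0],[-2.8,0.3,0.9],0.04],[[0,0,0],[-0.6,0.5,0.2],0.04],[[0,0,0],[0,0,0],0.04],[[0,0,0],[0,0,0],0.04]]'
python3 - <<'E'
from h import *
import pickle
m=eyes.camera_model('wrist');i=eyes.read_camera('wrist');s=arm.state();print(s['tool_pos'],s['ee_rot'])
cv2.imwrite('pics/w6.png',i);pickle.dump((m,tool()),open('w6.pkl','wb'))
cv2.imwrite('pics/w6c.png',cv2.resize(i[130:330,220:420],None,fx=3,fy=3,interpolation=cv2.INTER_CUBIC))
E
```

```text
clock: 10.98
tool_pos: [505.9, -231.8, 170.2]
ee_rot: [0.967, -0.256, -0.0, -0.001]
wrist_force: [0.1, -0.5, -2.4]
finger_gap: 54.7
[ 506.08197233 -232.05209112  170.54531403] [ 9.66686741e-01 -2.55961441e-01 -1.40442795e-04 -6.82825059e-04]
```

View pics/w6c.png

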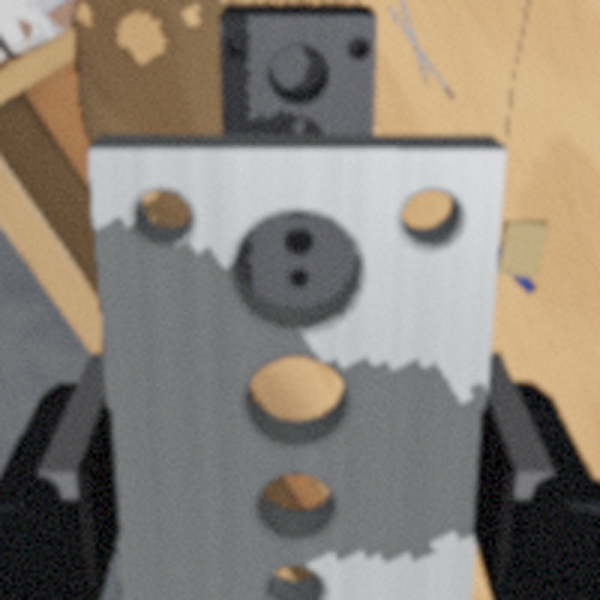

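The plate is held level-looking and centred between the fingers, with the large hole facing up-image over the block's large-hole end. Fitting its pose in the tool frame.

```bash
cat > inhand.py <<'E'
from h import *
import pickle
from scipy.optimize import least_squares
def inhand(m,T,D,off,k):
    p,R=T; R0=np.c_[[0,-1,0],[-1,0,0],[0,0,-1]].astype(float) # plate axes in tool, nominal
    nf=sum(d[0] is None for d in D)
    def pose(q): return q[:3],R0@Ro.from_rotvec(q[3:6],degrees=True).as_matrix()
    def res(q):
        c,A=pose(q);r=[];j=0
        for x,y,u,v in D:
            if x is None: x=q[6+j];j+=1
            r.append(proj(m,p+R@(c+A@[x,y,4]))[0]-(np.array(off)+(np.array([u,v])+.5)/k-.5))
        return np.concatenate(r+[q[3:5]/1.5]) 
    s=least_squares(res,np.r_[0,0,-21,0,0,0,np.zeros(nf)])
    sd=np.sqrt(np.diag(np.linalg.inv(s.jac.T@s.jac)))*.3
    c,A=pose(s.x);return c,A,s.x,sd,s.fun
D6=[(40,18.5,164,215),(40,-18.5,432,216),(50,28,90,148),(50,-28,506,149),(32.1,0,299,268),(11.4,0,297,399),(-7.3,0,297,506),(None,28,118,540),(None,-28,474,560),(None,28,104,360),(None,-28,490,360)]
E
python3 - <<'E'
from inhand import *
m,T=pickle.load(open('w6.pkl','rb'))
c,A,x,sd,f=inhand(m,T,D6,(220,130),3)
print(x.round(2),'\n',sd[:6].round(2),f.round(2).tolist())
p,R=T;C=p+R@c;Ap=R@A;print('plate centre',C.round(1),'x',Ap[:,0].round(3),'z',Ap[:,2].round(3),'yaw',np.degrees(np.arctan2(Ap[1,0],Ap[0,0])).round(2))
E
```

```text
[ -0.33   0.28 -19.84   0.13   0.11  -0.17 -13.72 -17.42  17.84  17.96] 
 [0.05 0.1  0.18 0.33 0.25 0.09] [-0.02, 0.48, 0.01, 0.36, 0.02, -0.66, 0.12, -0.64, -0.39, 0.58, 0.1, 0.07, -0.04, -0.09, 0.04, -0.0, -0.11, -0.01, 0.43, -0.03, -0.17, -0.01, 0.09, 0.07]
plate centre [ 505.7 -232.2  190.4] x [ 0.497  0.868 -0.001] z [ 0.003 -0.001  1.   ] yaw 60.17
```

```bash
python3 -m pendant '[[[0,0.001,0.02],[0,0,-0.2],0.04],[[0,0,0.025],[0,0,0],0.04],[[0,0,0.025],[0,0,0],0.04],[[0,0,0.02],[0,0,0],0.04],[[0,0,0.015],[0,0,0],0.04],[[0,0,0.01],[0,0,0],0.04],[[0,0,0],[0,0,0],0.04],[[0,0,0],[0,0,0],0.04]]'
python3 - <<'E'
from h import *
import pickle
m=eyes.camera_model('wrist');i=eyes.read_camera('wrist');s=arm.state();print(s['tool_pos'],s['ee_rot'],s['wrist_force'])
cv2.imwrite('pics/w7.png',i);pickle.dump((m,tool()),open('w7.pkl','wb'))
j=eyes.read_camera('scene');cv2.imwrite('pics/s7.png',j)
a=cv2.resize(i[130:330,220:420],None,fx=2.5,fy=2.5,interpolation=cv2.INTER_CUBIC)
b=cv2.resize(j[250:350,290:390],None,fx=3,fy=3,interpolation=cv2.INTER_CUBIC);b=cv2.copyMakeBorder(b,0,200,0,0,cv2.BORDER_CONSTANT)
cv2.imwrite('pics/c7.png',np.hstack([a,b]))
E
```

```text
clock: 12.02
tool_pos: [506.4, -234.2, 56.7]
ee_rot: [0.967, -0.255, 0.001, -0.0]
wrist_force: [-0.5, 0.5, -2.8]
finger_gap: 55.1
[ 506.54097233 -234.23721216   56.82783463] [ 9.67013299e-01 -2.54723532e-01  1.09610543e-03 -2.25705892e-05] [-0.44042973 -0.3957067  -1.90789363]
```

View pics/c7.png

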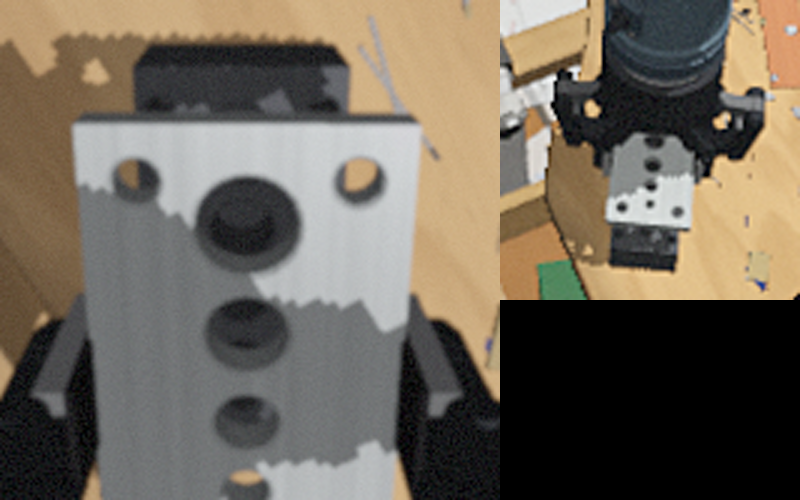

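```bash
python3 - <<'E'
from h import *
P=[];Q=[]
for _ in range(8):
    eyes.read_camera('top'); s=arm.state(); P.append(s['tool_pos']);Q.append(s['ee_rot'])
P=np.array(P);p=P.mean(0);R=Ro.from_quat(Q).mean().as_matrix();print(p.round(2),P.std(0).round(2));
A=np.c_[[0,-1,0],[-1,0,0],[0,0,-1]]@Ro.from_rotvec([.13,.11,-.17],degrees=True).as_matrix()
c=p+R@[-.33,.28,-19.84];Ap=R@A
print('centre',c.round(2),'yaw',np.degrees(np.arctan2(Ap[1,0],Ap[0,0])).round(2),'z',Ap[:,2].round(4))
t=np.array([505.3,-233.5,54.8]);print('shift tool',(R.T@(t-c)).round(2))
sc=eyes.camera_model('scene');print(proj(sc,[c+Ap@[-40,18.5,4],c+Ap@[-40,-18.5,4]]).round(1))
E
```

```text
[ 506.1  -234.03   56.36] [0.19 0.11 0.24]
centre [ 505.65 -234.11   76.2 ] yaw 60.31 z [1.6e-03 6.0e-04 1.0e+00]
shift tool [-0.63 -0.34 21.4 ]
[[329.1 318.5]
 [347.6 320.3]]
```

Scene cross-check: the plate holes and block holes share the same small offset to within 0.4 px. Final descent now.

```bash
python3 -m pendant '[[[-0.0006,-0.0003,0.006],[0,0,0],0.04],[[0,0,0.006],[0,0,0],0.04],[[0,0,0.005],[0,0,0],0.04],[[0,0,0.004],[0,0,0],0.04],[[0,0,0],[0,0,0],0.04],[[0,0,0],[0,0,0],0.04],[[0,0,0],[0,0,0],0.04]]'
python3 - <<'E'
from h import *
P=[];Q=[]
for k in range(8):
    j=eyes.read_camera('scene'); s=arm.state(); P.append(s['tool_pos']);Q.append(s['ee_rot'])
t=eyes.read_camera('top');i=eyes.read_camera('wrist')
p=np.mean(P,0);R=Ro.from_quat(Q).mean().as_matrix();print(p.round(2),s['wrist_force'],s['finger_gap'],s['clock'])
A=np.c_[[0,-1,0],[-1,0,0],[0,0,-1]]@Ro.from_rotvec([.13,.11,-.17],degrees=True).as_matrix()
c=p+R@[-.33,.28,-19.84];Ap=R@A
print('centre',c.round(2),'yaw',np.degrees(np.arctan2(Ap[1,0],Ap[0,0])).round(2),'z',Ap[:,2].round(4))
print('shift tool',(R.T@(np.array([505.3,-233.5,54.8])-c)).round(2))
sc=eyes.camera_model('scene');print(proj(sc,[c+Ap@[-40,18.5,4],c+Ap@[-40,-18.5,4]]).round(1))
f=lambda i,x,y,w,h,W,H:cv2.resize(i[y:y+h,x:x+w],(W,H),interpolation=cv2.INTER_CUBIC)
cv2.imwrite('pics/c8.png',np.hstack([np.vstack([f(j,300,270,70,70,300,300),f(j,240,120,200,200,300,300)]),f(i,220,130,200,240,500,600)]))
E
```

```text
clock: 13.4
tool_pos: [505.7, -233.4, 35.2]
ee_rot: [0.967, -0.255, 0.001, -0.0]
wrist_force: [0.0, -0.6, -2.4]
finger_gap: 54.6
[ 505.57 -233.34   35.11] [ 1.32748316  0.02536067 -2.95521981] 54.64731319836578 13.8
centre [ 505.13 -233.43   54.95] yaw 60.31 z [2.e-03 4.e-04 1.e+00]
shift tool [ 0.18 -0.02  0.15]
[[328.5 322.8]
 [346.6 324.5]]
```

View pics/c8.png

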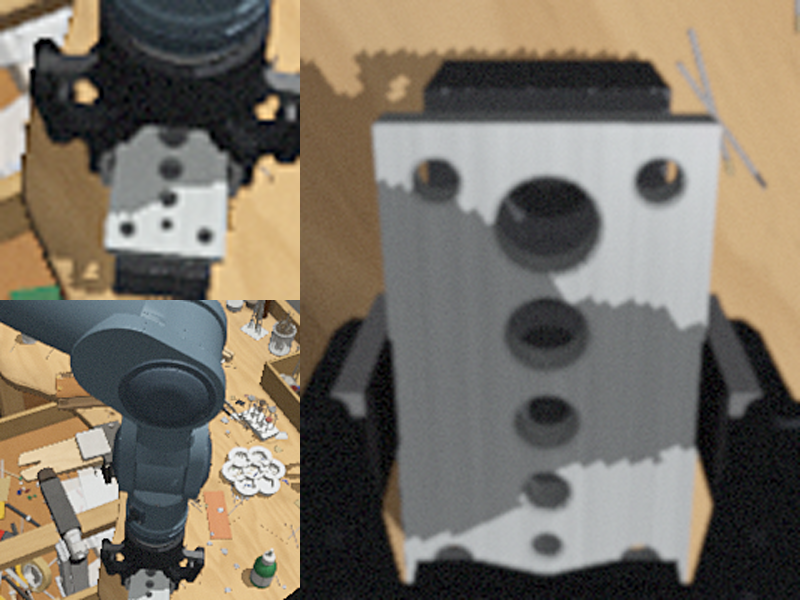

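```bash
python3 - <<'E'
from h import *
t=eyes.read_camera('top');a=cv2.imread('pics/top0.png')
for n,(x,y) in dict(brass=(281,172),vial=(220,213),bottle=(404,174),plain=(250,180)).items():
    print(n,cv2.absdiff(a,t)[y-8:y+8,x-8:x+8].mean().round(1))
s=arm.state();print(np.abs(s['dq']).max(),s['finger_gap'],s['wrist_force'],s['clock'])
print(order.hand_in())
E
```

```text
brass 1.8
vial 1.3
bottle 1.6
plain 1.5
0.0005154874769688937 54.48703488324782 [ 0.19773287  0.24901833 -3.20127248] 13.95
the job is handed in; nothing more can be done
None
```

The guide plate is out of its slot and held level over the die block, about 15 mm clear and the right way round. The job is handed in at 13.95 s on the robot's clock. I slid the plate about 47 mm up the slope before lifting it, then levelled it, carried it over and lowered it in two steps.

**Alignment:** The plate centre is at (505.1, −233.4, 55.0) mm, against a measured block centre of (505.3, −233.5). Both yaws measure 60.3°, and the tilt reads about 0.1°. I measured tilt less surely than position. In the scene camera, the plate's visible screw holes show the same 1 px offset as the block's holes did, so they agree to under about 1 mm.

**Grip:** The joints are at rest and the wrist force is about 3 N, which is the plate's own weight and nothing else.

**Surroundings:** Top-camera comparison shows the brass plate, vial and bottle unchanged from the start. I saw no sign that the block had moved. It sits centred under the plate in the last wrist picture.

**Small disagreement:** The wrist camera put the block's top at about 34.5 mm, against the stated 36 mm. The real clearance is therefore between 15 and 16.5 mm.

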